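Scan an exhibit label, then press the reader home in its sprung dock

TASK

Take the blue handheld reader out of its black charging stand and hold it still for about two seconds with its nose about 7 cm from the middle of the striped label on the yellow easel, pointing square on to the sloping label. Then put its nose into the white reading dock, press the orange sprung plunger down until the reader's blue shoulder is hard against the aluminium stop ring, and finish while still gripping it and pressing it there, firmly but never with brute force. Leave the tube rack, the tape roll and the jar where they are.

Things in the scene. Friction and masses are not known exactly. Their poses are not given: they have to be found in the camera images.
- reader: Loose handheld reader, 0.2-0.3 kg, nose down in the stand. Origin: centre of the nose end; z runs from there up the body (it scans along -z). Steel nose dia 22 mm, 0-30 mm, first 6 mm tapered from dia 14; blue round body dia 52 mm, 30-72 mm, flat underside = shoulder; grey grip 72-138 mm, 40 mm along x, 28 mm along y. Fingers gripping the 28 mm width just above the blue body push well.
- stand: Black charging stand, fixed: block 84 x 84 x 40 mm high with a round hole about 29 mm wide and 36 mm deep in the middle of its top. Origin: centre of its underside on the table. The reader's nose stands in the hole, its shoulder on the block's top; it lifts straight out (30 mm).
- label: Striped black and white label, 60 x 64 mm, in the middle of a yellow board 106 x 110 mm on a low easel, fixed. Origin: centre of the label's face, 29 mm above the table; its z axis is the outward normal, leaning 20 degrees from vertical towards the easel's front, roughly towards the robot; x runs up the slope, y across.
- dock: White reading dock, fixed: dark base 110 x 110 x 12 mm, white block 84 x 84 mm up to 56 mm, aluminium stop ring on top (56 to 64 mm above the table). A vertical round bore, 29 mm wide, in the middle. Origin: centre of the underside on the table, z up.
- mouth (a point): Centre of the bore at the top face of the stop ring, 64 mm above the table. Reader fully home: its nose end is 30 mm below this point, the bore's axis is vertical.
- stop_ring: Aluminium stop ring on the dock: outer diameter 68 mm, inner 29 mm, 8 mm thick; its top face is the hard stop for the reader's shoulder. Origin: centre of its underside.
- plunger (a joint): Travel of the orange sprung plunger in the bore, diameter 20 mm: 0 = up (its top 12 mm below the ring's top face), grows as it is pressed down, 0.018 m when the reader's shoulder is on the ring, 0.026 at its own end. The spring starts at about 5 N and reaches about 10.5 N at 0.018 m; it lifts the reader again when let go.
- rack: Yellow tube rack with three capped tubes, 70 x 90 mm, 78 mm high, loose. Origin: centre of its underside. Leave alone.
- tape: Roll of amber tape lying flat, outer diameter 90 mm, 25 mm high, loose. Origin: centre of its underside. Leave alone.
- jar: White specimen jar with blue cap, diameter 60 mm, 75 mm high, loose. Origin: centre of its underside. Leave alone.
Mind the look-alikes: they are no part of the job. Of the things that look like the reader, the largest one is meant.

How it is judged (in metres and radians):
On the way:
1. the held reader is kept still, 30 to 115 mm from the label, square on to it within 0.2 rad and aimed within 18 mm of its middle along and across, for 1 s (z of label in the frame of reader between -0.115 and -0.03 m and x of label in the frame of reader between -0.018 and 0.018 m and y of label in the frame of reader between -0.018 and 0.018 m and angle between the z axis of reader and the z axis of label, either way round below 0.2 rad and linear speed of reader below 0.03 m/s and angular speed of reader below 0.3 rad/s and contact force between the fingers and reader above 1 N), for 1 s.
At the end, for the whole second after the job is handed in: Gripper still holds the reader (over 2 N), upright within 0.08 rad, nose within 5 mm of the bore axis and at most 38 mm above the table, plunger down over 16 mm, over 1.5 N on the stop ring, still (under 10 mm/s); rack, tape and jar within 25 mm of their start (value of joint plunger above 0.016 m and contact force between reader and stop_ring above 1.5 N and horizontal distance between reader and mouth below 0.005 m and angle between reader's own z axis and vertical below 0.08 rad and height (world z) of reader below 0.038 m and contact force between the fingers and reader above 2 N and linear speed of reader below 0.01 m/s and distance of each of rack, tape, jar from where it was at the start of the episode below 0.025 m); the arm keeps its last pose, push and grip.
It fails at once if the reader is forced against the stop ring with more than 60 N (contact force between reader and stop_ring above 60 N).
It fails at once if the rack, tape roll or jar is moved more than 25 mm (distance of any of rack, tape, jar from where it was at the start of the episode above 0.025 m).
It also fails if it takes over 64 s, if anything falls off the work surface, if the arm or the gripper's body presses on something with over 40 N, if the wrist force passes 120 N, or if a joint passes its speed limit or range.

ROBOT

A 6-joint arm with a two-finger parallel gripper is mounted at the origin on the work surface. World frame = base frame: x ahead of the robot, y to its left, z up, the work surface at z = 0. Lengths are in mm, angles in rad, forces in N, time in s.
With the tool pointing down it reaches from about 300 to 775 mm from the base axis. Payload 14.6 kg.
Tool frame: the origin (TCP) lies midway between the tips of the shut fingers; the grasp point (between the pads) lies 19 mm behind it; z points along the fingers, y is the line along which they close (so a half turn about z gives the same grasp; the last joint's range is limited). The gripper opens to 94 mm and grips with 3 to 60 N. Pads are 16 mm wide; open, the fingers measure 119 mm over their backs; the gripper's body (75 mm by 177 mm) begins 78 mm behind the grasp point.
Start: joints at [1.185, 0.3, 1.521, -0, 1.321, -0.067], TCP at [172.382, 522.277, 205.446] pointing down, gripper open.
Joint ranges: [-3.03, 3.03], [-0.79, 2.21], [0.23, 2.52], [-1.04, 4.18], [0, 3.07], [-2.55, 2.55]. Speed limits (rad/s): [2.22, 2.22, 2.57, 3.14, 3.14, 3.14].

INTERFACE

Orientations are given as [roll, pitch, yaw] about the fixed x, y, z axes, in that order (R = Rz(yaw) Ry(pitch) Rx(roll)).
In Python, from cell import manip, camera gives the robot as it stands.
- The arm moves only by the tool move_arm, never from a script. Its arguments are lists of equal length, an entry for each row: "dp": the shift along the world's x, y, z in mm, a list of three; "rotation": the turn, a rotation vector about the world's x, y, z in rad, a list of three; "hand": the opening, from 0 (shut) to 1 (fully open). A call has 1 to 10 rows; each row shifts and turns the commanded pose from where the row before left it; what a row does not reach is not made up. A row lasts 1/8 s, in which the tool goes at most 62.5 mm and 10.7 degrees, less where a joint would pass 70% of its speed; a pose out of reach is approached as far as the arm can. A call with a gripper value outside its range is refused whole. The fingers move at their own pace and stop on an object; "newtons" is the grip in N (left out, the last holds). Time passes only in rows, so rows that do not move let the fingers close. It gives the time, the measured TCP pose, the force, the opening and the grip force at its end, in the units of the state.
- manip.read_state(): the state, without advancing time (a new reading comes with each control period).
- camera(name): name is "side" or "top"; returns a dict with "image" (480x640x3 uint8, red, green, blue), "fx", "fy", "cx", "cy" (pixels), "k1" (the pictures are not rectified: a ray, as slopes to the right and down, at radius r is drawn at 1 + k1 r^2 times it, then the intrinsics apply), "R" (3x3) and "t" (3): a world point X has camera coordinates R X + t. Camera axes: x right, y down, z forward; pixel columns grow to the right and rows downward; lengths in mm; the calibration is good to about 2 mm. A picture is of the moment at which its call begins. There is no depth.
- manip.sign_off(): hands the job in; it is judged then, once.
The state is a dict: "clock": time; "joints": joint angles; "qd": joint speeds; "effort": joint torques, N m; "eef_pos": TCP position; "eef_rot": TCP orientation; "wrist_force": force on the tool from outside, world axes, zero at the start; "moment": the same for the moment, N m; "finger_gap": finger opening in mm; "finger_force": force on a finger pad.
Only numpy, scipy, OpenCV 4.12 (cv2) and the standard library are available. Lean on these libraries where they do the work, as an engineer would, in place of code of your own. Each camera call takes 0.05 s, during which the arm holds its last target. There are 200 camera calls.

## Working session

There is one attempt and no reset: what is moved stays moved. The work goes in short steps, Python scripts to look and compute and a tool call to move; the robot and the scene stay as the last step left them, time stands still between calls to the robot, and variables do not carry over. Pictures are saved under pics/ and viewed, at most 10 in all, crops included, and the job is handed in when it is done.

Besides the shell and the picture viewer there is one more tool, called after "Emit:" as name(argument=value, ...) on one line, values as JSON. move_arm: Moves the arm, as the interface text tells. Its arguments: {"type":"object","properties":{"dp":{"type":"array","items":{"type":"array","items":{"type":"number"}}},"rotation":{"type":"array","items":{"type":"array","items":{"type":"number"}}},"hand":{"type":"array","items":{"type":"number"}},"newtons":{"type":"number"}},"required":["dp","rotation","hand"]}

```bash
mkdir -p pics; cat > h.py <<'E'
import numpy as np, cv2
from cell import manip, camera
def grab(n,f):
    c=camera(n); cv2.imwrite(f'pics/{f}.png',cv2.cvtColor(c['image'],cv2.COLOR_RGB2BGR)); np.savez(f'pics/{f}.npz',**{k:np.array(v) for k,v in c.items()}); return c
def load(f): return dict(np.load(f'pics/{f}.npz'))
def ray(c,u,v):
    d=np.array([(u-c['cx'])/c['fx'],(v-c['cy'])/c['fy']]); s=d.copy()
    for _ in range(20): s=d/(1+c['k1']*(s@s))
    R=np.array(c['R']);t=np.array(c['t']); return -R.T@t, R.T@np.array([s[0],s[1],1])
def at_z(c,u,v,z):
    o,d=ray(c,u,v); return o+d*(z-o[2])/d[2]
def proj(c,X):
    p=np.array(c['R'])@np.array(X,float)+np.array(c['t']); s=p[:2]/p[2]; s=s*(1+c['k1']*(s@s))
    return s*[c['fx'],c['fy']]+[c['cx'],c['cy']]
E
python3 - <<'E'
from h import *
for n in('top','side'):
    c=grab(n,n+'0'); o,d=ray(c,320,240); print(n,o.round(),(d/np.linalg.norm(d)).round(2),c['fx'],c['k1'])
print(manip.read_state())
E
```

```text
top [ 468.  -10. 1045.] [ 0.17  0.03 -0.98] 624.5895559301084 -0.17672942441081904
side [499. 499. 657.] [ 0.14 -0.62 -0.77] 443.62966003618584 -0.07557316314778571
{'clock': 0.1, 'joints': array([ 1.18541191e+00,  3.00393509e-01,  1.52150647e+00,  7.48914638e-06,
        1.32072754e+00, -6.65903138e-02]), 'qd': array([ 0.00028291, -0.00168929, -0.00215729,  0.00126554,  0.00088713,
       -0.00072307]), 'effort': array([ 9.04480257e-04, -5.32647157e+01, -3.53282189e+01,  7.08872708e-02,
        2.35205685e-02, -9.26829762e-05]), 'eef_pos': array([172.28815655, 522.06821524, 204.96045955]), 'eef_rot': array([-3.14056056e+00, -7.60993940e-05,  2.82279666e+00]), 'wrist_force': array([-0.13766656, -1.25499431, -0.02159339]), 'moment': array([-0.00894249, -0.00053651,  0.00985085]), 'finger_force': 0.0, 'finger_gap': 94.04390628501224}
```

View pics/top0.png

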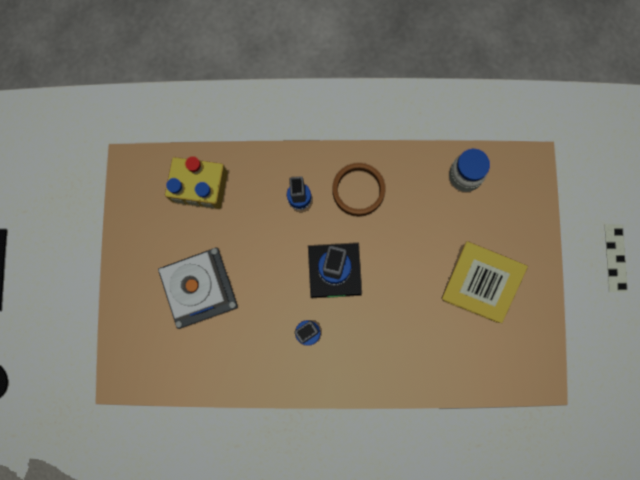

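View pics/side0.png

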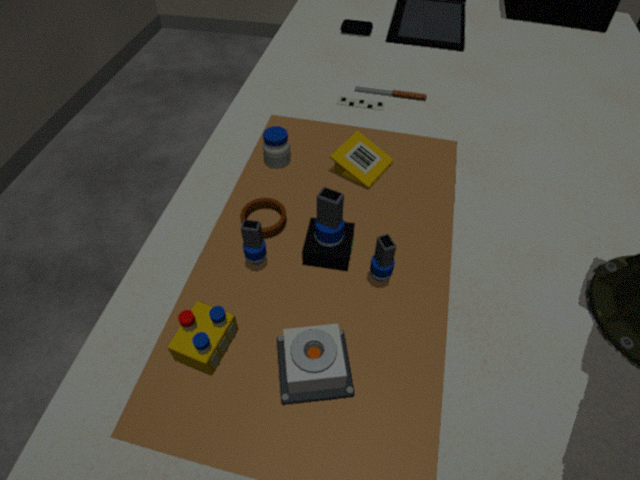

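Top picture: reader candidates are at (299,190), (335,265) in the black stand, and (308,332). The one in the stand is the largest, so I choose it. The dock is at (191,286), the label at (486,283), the rack at (195,183), the tape at (359,189) and the jar at (470,168). Next I'll check the choice in close crops.

```bash
python3 - <<'E'
from h import *
T=cv2.imread('pics/top0.png');S=cv2.imread('pics/side0.png')
def cr(I,u,v,w=100,h=75): return cv2.resize(I[v:v+h,u:u+w],(400,300),interpolation=cv2.INTER_CUBIC)
cv2.imwrite('pics/crop1.png',np.vstack([np.hstack([cr(T,285,230),cr(T,435,240)]),np.hstack([cr(T,150,245),cr(S,280,180,)])]))
c=load('top0')
for n,u,v,z in[('reader top',335,262,148),('dock',191,285,64),('label',486,283,29),('x+',400,240,0),('x0',320,240,0),('y',320,300,0),('jar',471,165,75),('tape',359,189,25),('rack',195,183,78),('small1',298,186,100),('small2',308,332,100)]: print(n,at_z(c,u,v,z).round(1))
E
```

```text
reader top [591.8  -7.6 148. ]
dock [566.7 222.6  64. ]
label [ 572.5 -255.7   29. ]
x+ [ 649.6 -117.7    0. ]
x0 [650.   18.2   0. ]
y [548.  18.   0.]
jar [ 759.7 -228.4   75. ]
tape [732.5 -48.   25. ]
rack [730.9 218.6  78. ]
small1 [718.4  50.  100. ]
small2 [492.   33.4 100. ]
```

View pics/crop1.png

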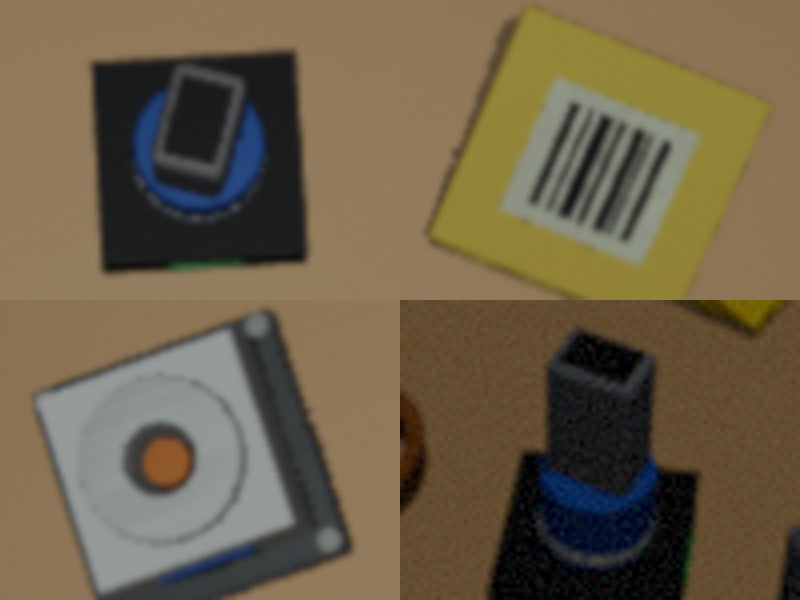

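The crops confirm the large reader is in the stand. In the top picture its grip-top corners are near (329.5,246.5), (346,250), (339,274) and (324,270). The ring centre is at (190.4,285), and the label corners are (474,259.5), (510,273), (495.5,306) and (459.5,293).

```bash
python3 - <<'E'
from h import *
T=load('top0');S=load('side0')
def tri(a,b):
    o1,d1=ray(T,*a);o2,d2=ray(S,*b); A=np.stack([d1,-d2],1); k=np.linalg.lstsq(A,o2-o1,rcond=None)[0]
    p,q=o1+k[0]*d1,o2+k[1]*d2; return ((p+q)/2).round(1),np.linalg.norm(p-q).round(1)
co=[(329.5,246.5),(346,250),(338.8,273.7),(323.7,270)]
P=np.array([at_z(T,*p,148) for p in co]); print(P.round(1),P.mean(0))
P2=np.array([at_z(S,*p,148) for p in [(317,196.25),(325,187.5),(343.75,193.75),(336.25,201.25)]]);print(P2.round(1),P2.mean(0))
print('stand', np.mean([at_z(T,285+x/4,230+y/4,40) for x,y in[(93,62),(296,52),(306,262),(103,271)]],0))
print('ring',at_z(T,190.4,285,64),at_z(S,314,351,64),tri((190.4,285),(314,351)))
L=np.array([at_z(T,*p,z) for p,z in zip([(474,259.5),(510,273),(495.5,306),(459.5,293)],[40,40,18,18])]);print(L.round(1),L.mean(0), 'side',at_z(S,361.5,158,29))
I=cv2.imread('pics/side0.png')
cr=lambda u,v:cv2.resize(I[v:v+75,u:u+100],(400,300),interpolation=cv2.INTER_CUBIC)
cv2.imwrite('pics/crop2.png',np.hstack([cr(265,315),cr(310,120)]))
E
```

```text
[[ 6.146e+02  4.000e-01  1.480e+02]
 [ 6.093e+02 -2.360e+01  1.480e+02]
 [ 5.747e+02 -1.300e+01  1.480e+02]
 [ 5.801e+02  8.800e+00  1.480e+02]] [594.69245722  -6.86839131 148.        ]
[[615.7   1.4 148. ]
 [607.5 -21.5 148. ]
 [574.6 -14.2 148. ]
 [583.    5.3 148. ]] [595.20007175  -7.24748041 148.        ]
stand [593.15944738  -7.07305583  40.        ]
ring [566.70507483 223.59870177  64.        ] [567.17808632 226.37875675  64.        ] (array([567.4, 224.6,  60. ]), np.float64(0.5))
[[ 610.1 -234.5   40. ]
 [ 587.6 -293.7   40. ]
 [ 535.3 -273.2   18. ]
 [ 557.3 -213.2   18. ]] [ 572.5665583  -253.65282973   29.        ] side [ 575.81086946 -251.38489122   29.        ]
```

View pics/crop2.png

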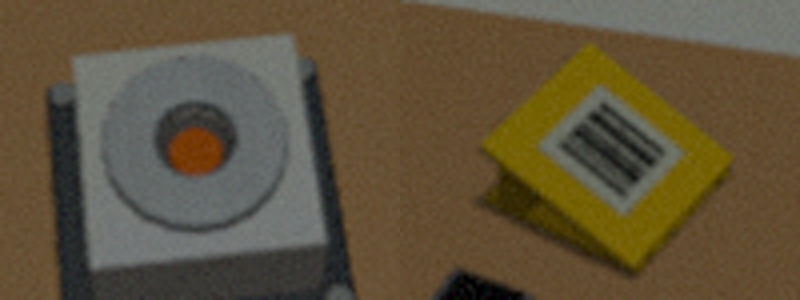

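Both views agree to about 2–3 mm. Reader is at (594.5,-7) with yaw about -0.24, ring centre at (567,224.5), and label at (574,-253,29) with upslope yaw about -0.37. Now moving above the reader.

Emit:
move_arm(dp=[[30,-38,2],[38,-46,2],[38,-46,2],[38,-46,2],[38,-46,2],[38,-46,2],[38,-46,2],[38,-46,2],[38,-46,2],[38,-46,2]], rotation=[[0,0,0.008],[0,0,0.008],[0,0,0.008],[0,0,0.008],[0,0,0.008],[0,0,0.008],[0,0,0.008],[0,0,0.008],[0,0,0.008],[0,0,0.008]], hand=[1,1,1,1,1,1,1,1,1,1], newtons=40)

```text
clock: 1.35
eef_pos: [545.3, 68.5, 225.3]
eef_rot: [3.142, -0.0, 2.903]
wrist_force: [0.2, 1.0, 0.5]
finger_gap: 94.0
finger_force: 0.0
```

Emit:
move_arm(dp=[[25,-38,0],[25,-39,0],[0,0,0],[0,0,0]], rotation=[[0,0,0],[0,0,0],[0,0,0],[0,0,0]], hand=[1,1,1,1])

```text
clock: 1.85
eef_pos: [594.0, -6.3, 225.1]
eef_rot: [3.142, -0.001, 2.903]
wrist_force: [-0.0, 1.5, -0.8]
finger_gap: 93.7
finger_force: 0.0
```

```bash
python3 - <<'E'
from h import *
c=grab('side','side1'); s=manip.read_state(); print(s['eef_pos'],s['eef_rot'],proj(c,s['eef_pos']))
I=cv2.imread('pics/side1.png'); cv2.imwrite('pics/crop3.png',cv2.resize(I[110:290,240:440],(800,720))[:600])
E
```

```text
[593.9791106   -5.94839656 225.35309954] [ 3.14151005e+00 -4.05283008e-04  2.90343686e+00] [332.30861792 158.31511089]
```

View pics/crop3.png

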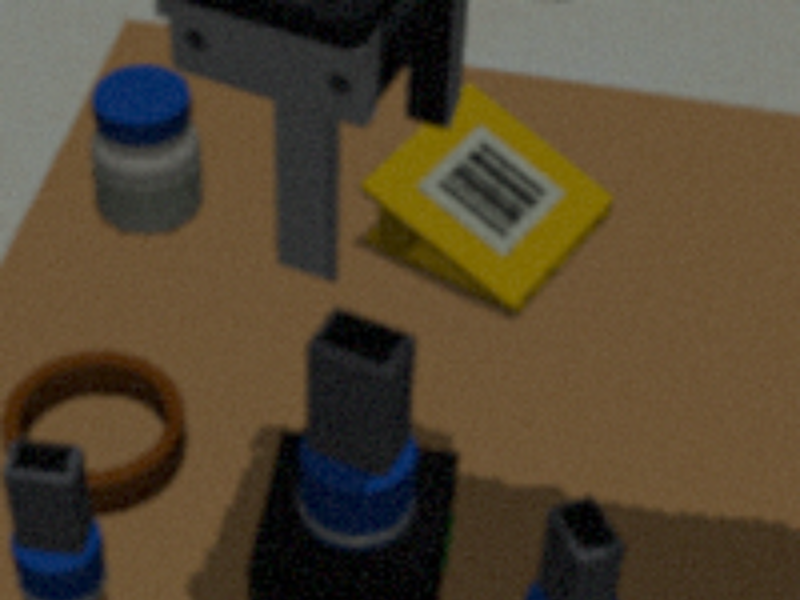

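The crop shows the open fingers straddling the reader, with a finger tip at crop (305,272), the grip top at (362,335) and their edges parallel. Descending, then closing.

Emit:
move_arm(dp=[[0,-0.5,-40],[0,0,-40],[0,0,-35],[0,0,-20],[0,0,-5],[0,0,0],[0,0,0],[0,0,0],[0,0,0],[0,0,0]], rotation=[[0,0,0],[0,0,0],[0,0,0],[0,0,0],[0,0,0],[0,0,0],[0,0,0],[0,0,0],[0,0,0],[0,0,0]], hand=[1,1,1,1,1,1,0,0,0,0], newtons=45)

```text
clock: 3.15
eef_pos: [594.4, -7.2, 85.6]
eef_rot: [3.142, 0.0, 2.903]
wrist_force: [-0.4, -0.9, -0.6]
finger_gap: 57.5
finger_force: 0.0
```

Emit:
move_arm(dp=[[0,0,0],[0,0,0],[0,0,0],[0,0,0]], rotation=[[0,0,0],[0,0,0],[0,0,0],[0,0,0]], hand=[0,0,0,0])

```text
clock: 3.65
eef_pos: [594.4, -7.2, 85.4]
eef_rot: [3.142, 0.0, 2.903]
wrist_force: [0.5, 0.2, -0.6]
finger_gap: 28.1
finger_force: 44.9
```

Emit:
move_arm(dp=[[0,0,15],[0,0,35],[0,0,50],[-13,-46,-2],[-14,-46,-3],[-14,-46,-5],[-13,-46,-5],[-13,-44,-5],[0,0,0],[0,0,0]], rotation=[[0,0,0],[0,0,0],[0,0,0],[-0.025,-0.065,0],[-0.025,-0.065,0],[-0.025,-0.065,0],[-0.025,-0.065,0],[-0.026,-0.065,0],[0,0,0],[0,0,0]], hand=[0,0,0,0,0,0,0,0,0,0])

```text
clock: 4.9
eef_pos: [527.6, -235.0, 166.3]
eef_rot: [-3.094, 0.346, 2.911]
wrist_force: [-0.9, -1.1, -2.5]
finger_gap: 28.0
finger_force: 44.9
```

```bash
python3 - <<'E'
from h import *
from scipy.spatial.transform import Rotation as Ro
c=grab('side','side2'); s=manip.read_state(); R=Ro.from_euler('xyz',s['eef_rot']).as_matrix(); z=R[:,2]; p=s['eef_pos']; nose=p+75.4*z
print(p,z,nose,'aim at label plane',nose+70*z, 'nose px',proj(c,nose),'top px',proj(c,nose-138*z), s['finger_gap'],s['finger_force'])
I=cv2.imread('pics/side2.png'); cv2.imwrite('pics/crop4.png',cv2.resize(I[70:220,260:460],(800,600)))
E
```

```text
[ 527.85748761 -234.62287262  166.13597935] [ 0.31876092 -0.12322722 -0.93979068] [ 551.89206118 -243.91420519   95.27576193] aim at label plane [ 574.20532577 -252.54011077   29.4904142 ] nose px [374.92820569 136.91940579] top px [404.98197985  87.57431087] 27.62105813201527 44.866154193878174
```

View pics/crop4.png

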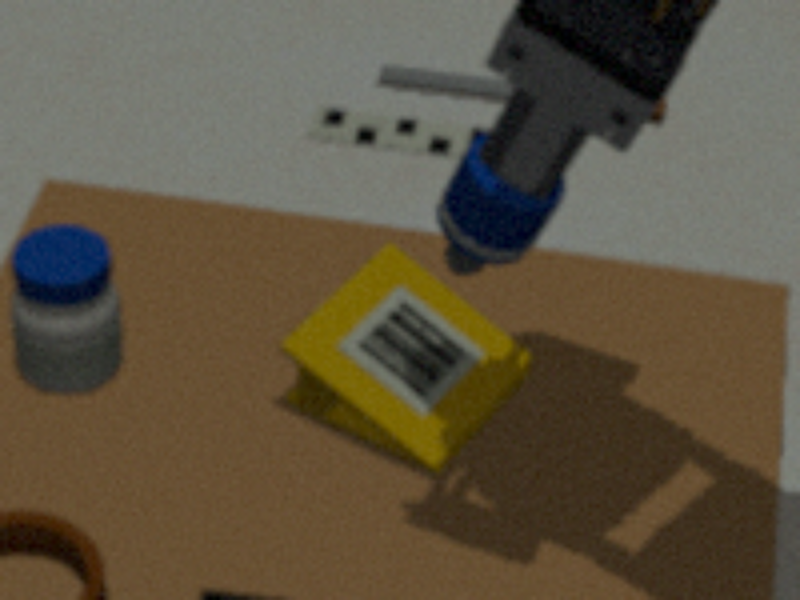

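The picture shows the nose at crop (462,262), which is pixel (375.5,135.5). The prediction was (375,137), so the reader sits straight in the hand and aims at the label middle. Holding for about 2 s.

Emit:
move_arm(dp=[[0,0,0],[0,0,0],[0,0,0],[0,0,0],[0,0,0],[0,0,0],[0,0,0],[0,0,0],[0,0,0],[0,0,0]], rotation=[[0,0,0],[0,0,0],[0,0,0],[0,0,0],[0,0,0],[0,0,0],[0,0,0],[0,0,0],[0,0,0],[0,0,0]], hand=[0,0,0,0,0,0,0,0,0,0])

```text
clock: 6.2
eef_pos: [527.4, -235.2, 165.5]
eef_rot: [-3.094, 0.345, 2.911]
wrist_force: [1.5, 0.1, -2.5]
finger_gap: 27.7
finger_force: 44.9
```

Emit:
move_arm(dp=[[0,0,0],[0,0,0],[0,0,0],[0,0,0],[0,0,0],[0,0,0],[0,0,0],[0,0,0]], rotation=[[0,0,0],[0,0,0],[0,0,0],[0,0,0],[0,0,0],[0,0,0],[0,0,0],[0,0,0]], hand=[0,0,0,0,0,0,0,0])

```text
clock: 7.2
eef_pos: [527.4, -235.2, 165.4]
eef_rot: [-3.094, 0.345, 2.911]
wrist_force: [-0.4, 0.6, -2.1]
finger_gap: 27.6
finger_force: 44.9
```

Emit:
move_arm(dp=[[2,20,12],[2,20,12],[2,20,12],[2,20,12],[2,20,12],[5,55,0],[5,55,0],[5,55,0],[5,55,0],[5,55,0]], rotation=[[0.025,0.065,0],[0.025,0.065,0],[0.025,0.065,0],[0.025,0.065,0],[0.026,0.065,0],[0,0,0],[0,0,0],[0,0,0],[0,0,0],[0,0,0]], hand=[0,0,0,0,0,0,0,0,0,0])

```text
clock: 8.45
eef_pos: [562.4, 141.6, 225.5]
eef_rot: [3.141, 0.0, 2.903]
wrist_force: [0.9, 0.3, -1.3]
finger_gap: 27.7
finger_force: 44.9
```

Emit:
move_arm(dp=[[2,40,0],[2.5,35,0],[0,10,-20],[0,0,-25],[0,0,0],[0,0,0]], rotation=[[0,0,0],[0,0,0],[0,0,0],[0,0,0],[0,0,0],[0,0,0]], hand=[0,0,0,0,0,0])

```text
clock: 9.2
eef_pos: [567.3, 224.7, 181.6]
eef_rot: [3.141, 0.001, 2.903]
wrist_force: [-0.4, 0.2, -1.5]
finger_gap: 27.9
finger_force: 44.9
```

```bash
python3 - <<'E'
from h import *
from scipy.spatial.transform import Rotation as Ro
c=grab('side','side3'); grab('top','top3'); s=manip.read_state(); R=Ro.from_euler('xyz',s['eef_rot']).as_matrix(); z=R[:,2]; p=s['eef_pos']; nose=p+75.4*z
print(p,s['eef_rot'],nose,'nose px',proj(c,nose), 'ring px',proj(c,[567,224.5,64]),s['wrist_force'])
I=cv2.imread('pics/side3.png'); cv2.imwrite('pics/crop5.png',cv2.resize(I[270:420,215:415],(800,600),interpolation=cv2.INTER_CUBIC))
E
```

```text
[567.37828468 224.75711571 181.7527239 ] [3.14052099e+00 1.63723822e-03 2.90278767e+00] [567.5173425  224.80642587 106.35286826] nose px [313.87705066 336.38149353] ring px [314.42261625 349.86006271] [-0.2799591 -0.4313712 -1.3802537]
```

View pics/crop5.png

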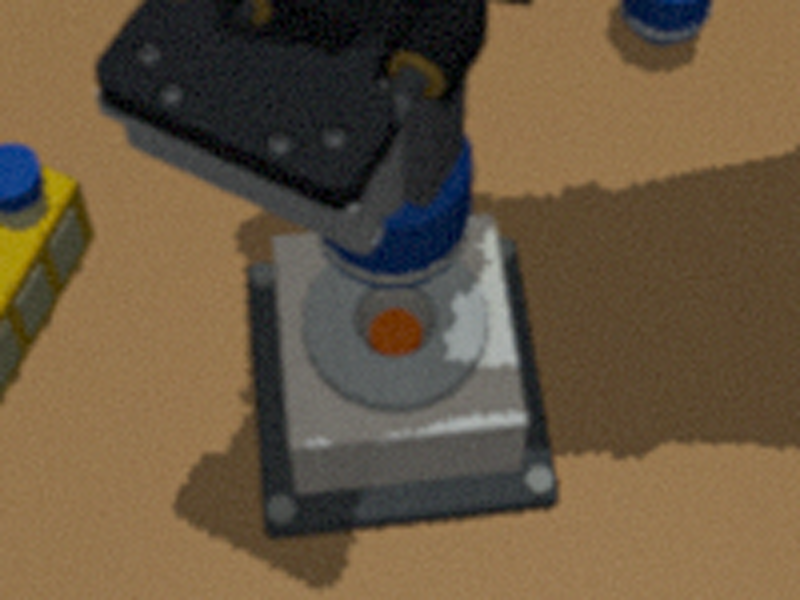

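The picture shows the reader over the dock. Ring edges are at crop x 303 and 487, with the bottom at y 408; the shoulder bottom is near (395,284). I'll compare these with the projections.

```bash
python3 - <<'E'
from h import *
c=load('side3'); a=np.linspace(0,6.283,200)
def ext(C,r):
    q=(np.array([proj(c,[C[0]+r*np.cos(t),C[1]+r*np.sin(t),C[2]]) for t in a])-[215,270])*4
    return 'L %.0f R %.0f T %.0f B %.0f'%(q[:,0].min(),q[:,0].max(),q[:,1].min(),q[:,1].max())
print('ring',ext([567,224.5,64],34)); print('bore',ext([567,224.5,64],14.5)); print('plunger',ext([567,224.5,52],10));print('shoulder',ext([567.5,224.8,136.4],26))
print('px per mm x,y', (proj(c,[568,224.5,64])-proj(c,[567,224.5,64]))*4,(proj(c,[567,225.5,64])-proj(c,[567,224.5,64]))*4)
E
```

```text
ring L 304 R 492 T 235 B 409
bore L 358 R 438 T 283 B 357
plunger L 371 R 425 T 309 B 359
shoulder L 316 R 474 T 155 B 295
px per mm x,y [-2.69089336 -0.58779534] [-0.64373647  2.48099649]
```

```bash
python3 - <<'E'
from h import *
I=load('side3')['image'].astype(int)
for v in range(328,352): print(v,(v+.5-270)*4,I[v,311:317].mean(0).round())
c=load('side3');print((proj(c,[567,224.5,137])-proj(c,[567,224.5,136]))*4,(proj(c,[567,225.5,136])-proj(c,[567,224.5,136]))*4)
B=cv2.imread('pics/side3.png');cv2.imwrite('pics/crop6.png',cv2.resize(B[310:360,280:347],(800,597),interpolation=cv2.INTER_CUBIC))
E
```

```text
328 234.0 [12. 27. 63.]
329 238.0 [ 8. 31. 63.]
330 242.0 [ 6. 29. 62.]
331 246.0 [ 8. 28. 62.]
332 250.0 [10. 28. 62.]
333 254.0 [ 7. 29. 61.]
334 258.0 [ 9. 27. 62.]
335 262.0 [ 6. 25. 61.]
336 266.0 [ 4. 29. 62.]
337 270.0 [ 8. 26. 60.]
338 274.0 [44. 50. 69.]
339 278.0 [83. 83. 81.]
340 282.0 [79. 81. 76.]
341 286.0 [48. 54. 68.]
342 290.0 [71. 74. 76.]
343 294.0 [85. 84. 78.]
344 298.0 [84. 82. 77.]
345 302.0 [81. 80. 76.]
346 306.0 [84. 76. 72.]
347 310.0 [99. 62. 42.]
348 314.0 [106.  51.  11.]
349 318.0 [110.  52.   4.]
350 322.0 [109.  50.   2.]
351 326.0 [109.  51.   8.]
[-0.0136273  -1.46999207] [-0.70755677  2.63171371]
```

View pics/crop6.png

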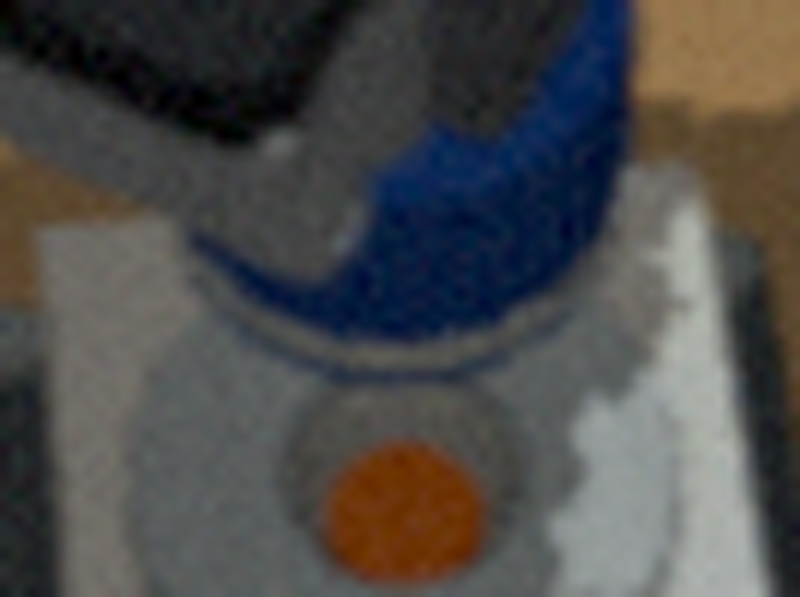

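Relative to the ring, the reader needs about +1 mm in y and nothing in x. Descending in stages while watching the force.

Emit:
move_arm(dp=[[0,1,-15],[0,0,-15],[0,0,-8],[0,0,-5],[0,0,-5],[0,0,-3],[0,0,0]], rotation=[[0,0,0],[0,0,0],[0,0,0],[0,0,0],[0,0,0],[0,0,0],[0,0,0]], hand=[0,0,0,0,0,0,0], newtons=55)

```text
clock: 10.18
eef_pos: [566.9, 225.8, 129.4]
eef_rot: [3.142, 0.0, 2.903]
wrist_force: [0.5, 0.4, -1.8]
finger_gap: 27.7
finger_force: 54.9
```

Emit:
move_arm(dp=[[0,0,-3],[0,0,-3],[0,0,-3],[0,0,0],[0,0,0]], rotation=[[0,0,0],[0,0,0],[0,0,0],[0,0,0],[0,0,0]], hand=[0,0,0,0,0])

```text
clock: 10.8
eef_pos: [567.1, 225.9, 120.8]
eef_rot: [3.141, 0.001, 2.903]
wrist_force: [1.0, 1.2, 4.0]
finger_gap: 28.0
finger_force: 54.9
```

The nose is in the bore and pressing the plunger; about 6 N fits the spring. Continuing.

Emit:
move_arm(dp=[[0,0,-3],[0,0,-3],[0,0,-2],[0,0,-1],[0,0,0],[0,0,0]], rotation=[[0,0,0],[0,0,0],[0,0,0],[0,0,0],[0,0,0],[0,0,0]], hand=[0,0,0,0,0,0])

```text
clock: 11.55
eef_pos: [567.2, 225.9, 112.0]
eef_rot: [3.141, 0.001, 2.903]
wrist_force: [0.3, -0.4, 7.7]
finger_gap: 28.0
finger_force: 54.9
```

Emit:
move_arm(dp=[[0,0,-0.8],[0,0,0],[0,0,0]], rotation=[[0,0,0],[0,0,0],[0,0,0]], hand=[0,0,0])

```text
clock: 11.92
eef_pos: [567.1, 225.9, 111.2]
eef_rot: [3.141, 0.001, 2.903]
wrist_force: [-0.5, -0.4, 6.7]
finger_gap: 27.9
finger_force: 54.9
```

Emit:
move_arm(dp=[[0,0,-0.7],[0,0,-0.5],[0,0,0],[0,0,0]], rotation=[[0,0,0],[0,0,0],[0,0,0],[0,0,0]], hand=[0,0,0,0])

```text
clock: 12.42
eef_pos: [567.1, 225.9, 110.1]
eef_rot: [3.141, 0.001, 2.903]
wrist_force: [-1.2, -0.3, 8.1]
finger_gap: 27.9
finger_force: 54.9
```

Emit:
move_arm(dp=[[0,0,-0.5],[0,0,0],[0,0,0]], rotation=[[0,0,0],[0,0,0],[0,0,0]], hand=[0,0,0])

```text
clock: 12.8
eef_pos: [567.1, 225.9, 109.6]
eef_rot: [3.141, 0.001, 2.903]
wrist_force: [-0.8, 0.3, 8.0]
finger_gap: 27.7
finger_force: 54.9
```

Emit:
move_arm(dp=[[0,0,-0.4],[0,0,0],[0,0,0]], rotation=[[0,0,0],[0,0,0],[0,0,0]], hand=[0,0,0])

```text
clock: 13.18
eef_pos: [567.2, 225.9, 109.4]
eef_rot: [3.141, 0.001, 2.903]
wrist_force: [-1.5, -0.1, 9.1]
finger_gap: 27.8
finger_force: 54.9
```

Emit:
move_arm(dp=[[0,0,-0.4],[0,0,0],[0,0,0]], rotation=[[0,0,0],[0,0,0],[0,0,0]], hand=[0,0,0])

```text
clock: 13.55
eef_pos: [567.2, 225.9, 109.4]
eef_rot: [3.141, 0.001, 2.903]
wrist_force: [-3.0, -0.5, 13.5]
finger_gap: 27.9
finger_force: 54.9
```

Emit:
move_arm(dp=[[0,0,-0.4],[0,0,0],[0,0,0]], rotation=[[0,0,0],[0,0,0],[0,0,0]], hand=[0,0,0])

```text
clock: 13.92
eef_pos: [567.2, 225.9, 109.4]
eef_rot: [3.141, 0.001, 2.903]
wrist_force: [-5.2, -1.5, 16.6]
finger_gap: 27.6
finger_force: 54.9
```

Emit:
move_arm(dp=[[0,0,-0.4],[0,0,0],[0,0,0]], rotation=[[0,0,0],[0,0,0],[0,0,0]], hand=[0,0,0])

```text
clock: 14.3
eef_pos: [567.3, 225.9, 109.4]
eef_rot: [3.141, 0.002, 2.903]
wrist_force: [-6.5, -2.2, 20.5]
finger_gap: 27.6
finger_force: 54.9
```

Contact at TCP z 109.4, as predicted, with roughly 12 N on the ring. I'll settle, take a reading and hand in.

Emit:
move_arm(dp=[[0,0,-0.2],[0,0,0],[0,0,0],[0,0,0],[0,0,0],[0,0,0],[0,0,0],[0,0,0]], rotation=[[0,0,0],[0,0,0],[0,0,0],[0,0,0],[0,0,0],[0,0,0],[0,0,0],[0,0,0]], hand=[0,0,0,0,0,0,0,0])

```text
clock: 15.3
eef_pos: [567.3, 225.9, 109.4]
eef_rot: [3.141, 0.002, 2.903]
wrist_force: [-5.9, -2.1, 22.3]
finger_gap: 27.6
finger_force: 54.9
```

```bash
python3 - <<'E'
from h import *
c=grab('side','side4'); s=manip.read_state(); print(s['eef_pos'],s['wrist_force'],s['finger_gap'])
I=cv2.imread('pics/side4.png'); cv2.imwrite('pics/crop7.png',cv2.resize(I[270:420,215:415],(800,600),interpolation=cv2.INTER_CUBIC))
E
```

```text
[567.27554528 225.85505759 109.37064211] [-6.72310361 -2.23249557 22.03515732] 27.559502869890473
```

View pics/crop7.png

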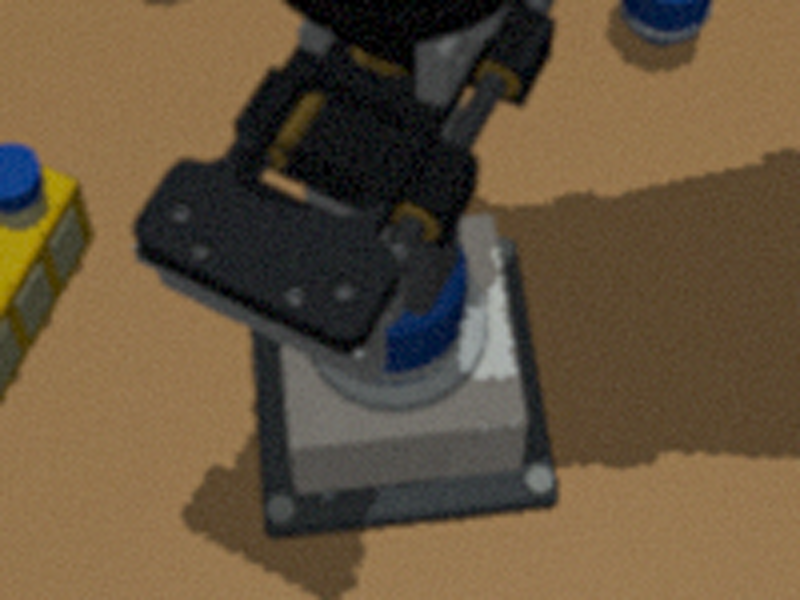

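The reader is seated on the ring at crop (400,380), upright and concentric, and the rack is untouched. Handing in.

```bash
python3 -c "from cell import manip; print(manip.sign_off())"
```

```text
the job is handed in; nothing more can be done
None
```

I scanned the label with the reader, then docked it and handed the job in at about 15 s, with the reader still gripped at 55 N and an estimated 12 N on the stop ring; sign-off returned no verdict.

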